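# Open the vial pot and park its lid under the dust hood

### The arm

A 6-joint arm with a two-finger parallel gripper is mounted at the origin on the work surface. World frame = base frame: x ahead of the robot, y to its left, z up, the work surface at z = 0. Lengths are in m, angles in rad, forces in N, time in s.
With the tool pointing down it reaches from about 0.325 to 0.85 m from the base axis. Payload 4.4 kg.
Tool frame: the origin (TCP) lies on the centre line of the jaws, within the pads' length; the fingertips stand 8 mm ahead of it and the grasp point (between the pads) lies 11 mm behind it; z points along the fingers, y is the line along which they close (so a half turn about z gives the same grasp; the last joint's range is limited). The gripper opens to 94 mm and grips with 3 to 60 N. Pads are 16 mm wide; open, the fingers measure 119 mm over their backs; the gripper's body (75 mm by 177 mm) begins 78 mm behind the grasp point.
Start: joints at [-1.405, 0.207, 1.542, -0, 1.393, -0.15], TCP at [0.179, -0.547, 0.213] pointing down, gripper open.
Joint ranges: [-2.73, 2.73], [-0.86, 2.22], [0.23, 2.46], [-1.11, 4.25], [0.08, 2.63], [-2.82, 2.82]. Speed limits (rad/s): [2.79, 2.79, 3.14, 3.14, 3.14, 3.14].

### API

Orientations are given as a rotation vector (axis times angle).
In Python, from rig import status, camera, camera_info, arm gives the robot as it stands.
- The arm moves only by the tool step_arm, never from a script. Its argument "increments" is a list of rows, each a list of 7 numbers: the shift along the world's x, y, z in units of 40 mm (1.0 is 40 mm), then the turn, a rotation vector about the world's x, y, z in units of 5 degrees (1.0 is 5 degrees), then the closure, from 0 (fully open) to 1 (shut). A call has 1 to 5 rows; each row shifts and turns the commanded pose from where the row before left it; what a row does not reach is not made up. A row lasts 1/12 s, in which the tool goes at most 41.7 mm and 7.16 degrees, less where a joint would pass 70% of its speed; a pose out of reach is approached as far as the arm can. A call is refused whole if a number of a shift passes 1 or a number of a turn 1, either way. A call with a gripper value outside its range is refused whole. The fingers move at their own pace and stop on an object; the grip force is fixed at half the most. Time passes only in rows, so rows that do not move let the fingers close. It gives the time, the measured TCP pose, the force, the opening and the grip force at its end, in the units of the state.
- status.state(): the state, without advancing time (a new reading comes with each control period).
- camera(name): name is "scene" or "top"; returns the picture (420x560x3 uint8, red, green, blue); there is no depth.
- camera_info(name): a dict with "intrinsics" (3x3 intrinsics, pixels), "extrinsics" (4x4, takes a point from camera to world coordinates). Camera axes: x right, y up, looking along -z (the intrinsics and any distortion apply to the point x, -y, -z); pixel columns grow to the right and rows downward; lengths in m; the calibration is good to about 2 mm. A picture is of the moment at which its call begins. camera_info takes no time and is no camera call.
- arm.finish_job(): hands the job in; it is judged then, once.
The state is a dict: "t": time; "q": joint angles; "joint_velocities": joint speeds; "joint_torque": joint torques, N m; "tool_pos": TCP position; "tool_rot": TCP orientation; "wrist_force": force on the tool from outside, world axes, zero at the start; "ft_torque": the same for the moment, N m; "gripper_width": opening from 0.0 (shut) to 1.0 (fully open); "grasp_force": force on a finger pad.
Only numpy, scipy, OpenCV 4.12 (cv2) and the standard library are available. Lean on these libraries where they do the work, as an engineer would, in place of code of your own. Each camera call takes 0.05 s, during which the arm holds its last target. There are 200 camera calls.

### The job

Open the steel vial pot: lift its lid off by the black knob and gently set it down flat on the open bench in front of the dust hood's mouth, its green tab pointing away from the hood, and let go. Then take the lid by the green tab and put it in under the clear hood until the whole round disc is covered, lying flat on the bench with the tab still sticking out of the mouth, and let go. Leave the pot standing where it is, do not ram the hood, and do not disturb the other things on the bench.

Things in the scene. Friction and masses are not known exactly. Their poses are not given: they have to be found in the camera images.
- lid_center (a point): Centre of the lid's round aluminium disc (110 mm across, 6 mm thick), half-way through its thickness, 7 mm above the underside of the rubber plug beneath it: so 7 mm high when the lid lies flat on the bench. z is up through the knob, y points from the disc's centre to the green tab at the lid's side.
- lid_knob (a point): Centre of the black round knob on the lid: cap 30 mm across, about 22 mm tall, on a thin neck. This point is 25 mm above lid_center, 22 mm above the disc's upper face and 10 mm below the knob's top. Same axes as lid_center.
- lid_tab (a point): Centre of the green upright tab: a block 14 mm thick (lid's x), 40 mm long (lid's y), 30 mm tall, 110 mm from the disc's centre along the lid's y, joined to the disc by a flat arm 20 mm wide, 6 mm thick. With the lid flat on the bench this point is 20 mm up, the tab's top 34 mm and its foot 4 mm up. Same axes as lid_center.
- pot_rim (a point): Centre of the mouth of the steel pot, at the height of its rim, 75 mm above the bench. Pot 104 mm across outside, 96 mm inside, loose, 0.7 kg, with four capped vials standing in it (fixed there, 49 mm up). The disc of the lid rests on the rim. z up.
- pot: The same steel pot; origin at the centre of its underside on the bench, z up.
- hood: Low clear dust hood, blue edges and rear wall, fixed to the bench. Origin on the bench in the middle of its open mouth; y points straight out of the mouth, x along it. Inside 134 mm wide, 150 mm deep (to y = -150 mm), 60 mm high; outside 146 mm wide, 64 mm high. The lid's disc is wholly under it with its centre at y = -55 to -95 mm. Yellow tape corners mark the clear bench in front of the mouth.
- lid: The loose lid: disc, black knob on top, green tab at the side, and beneath it a rubber plug 86 mm across, 4 mm thick, that hangs in the pot's mouth with 5 mm play. Origin at the centre of the plug's underside, 7 mm below lid_center, same axes. 0.28 to 0.42 kg, balanced within 10 mm of its centre.
- reagent: Bystander: amber bottle, 64 mm across, 150 mm tall; origin under its centre. Leave alone.
- beaker: Bystander: open steel cup, 70 mm across, 80 mm tall; origin under its centre. Leave alone.
- mouse: Bystander: computer mouse, 100 x 60 x 31 mm; origin under its centre. Leave alone.
- stapler: Bystander: red stapler, 34 x 130 x 56 mm (long in its y); origin under its centre. Leave alone.
- vial_rack: Bystander: white rack of small vials, 100 x 160 mm, 50 mm tall; origin under its centre. Leave alone.
Not all that is in view belongs to the job. What is shaped like the lid but purple is not meant. Leave any red look-alike of the pot alone.

How it is judged:
On the way, in this order (a step that is already met when the one before it is completed fails the run):
1. the lid is lifted clear of the pot by its knob (z of lid_center in the frame of pot_rim above 0.015 m and distance between the grasp point and lid_knob below 0.035 m and contact force between the fingers and lid above 0.5 N), for 0.1 s.
2. the lid lies flat on the open bench in front of the hood's mouth, its tab away from the hood, let go (height (world z) of lid_center below 0.011 m and angle between lid_center's own z axis and vertical below 0.06 rad and y of lid_center in the frame of hood between 0.045 and 0.3 m and y of lid_tab in the frame of hood above 0.12 m and x of lid_center in the frame of hood between -0.12 and 0.12 m and contact force between the fingers and lid below 0.05 N and linear speed of lid below 0.02 m/s), for 0.2 s.
3. the lid is moved in through the mouth, held by its green tab, until the middle of its disc is under the hood (distance between the grasp point and lid_tab below 0.04 m and contact force between the fingers and lid above 0.5 N and y of lid_center in the frame of hood below -0.005 m and x of lid_center in the frame of hood between -0.035 and 0.035 m and height (world z) of lid_center below 0.03 m), for 0.05 s.
At the end, for the whole second after the job is handed in: The lid's whole disc is under the hood (its centre at least 51 mm in from the mouth), lying flat on the bench (within 0.06 rad, centre at most 11 mm up), still, with the middle of the green tab outside the mouth; the pot stands upright (within 0.06 rad) within 20 mm of where it was (y of lid_center in the frame of hood between -0.1 and -0.051 m and x of lid_center in the frame of hood between -0.02 and 0.02 m and y of lid_tab in the frame of hood above 0 m and height (world z) of lid_center below 0.011 m and angle between each of lid_center, pot's own z axis and vertical below 0.06 rad and linear speed of lid below 0.01 m/s and distance of pot from where it was at the start of the episode below 0.02 m and linear speed of pot below 0.02 m/s); the robot touches nothing.
It fails at once if the pot is tipped (angle between pot's own z axis and vertical above 0.3 rad).
It fails at once if the lid is dropped or slammed down (faster than 0.4 m/s close to the bench) (height (world z) of lid_center below 0.045 m and linear speed of lid above 0.4 m/s).
It fails at once if the lid is rammed into the hood (more than 25 N) (contact force between lid and hood above 25 N).
It fails at once if another thing on the bench is knocked from its place (more than 30 mm) (distance of any of reagent, beaker, mouse, stapler, vial_rack from where it was at the start of the episode above 0.03 m).
It also fails if it takes over 61 s, if anything falls off the work surface, if the arm or the gripper's body presses on something with over 40 N, if the wrist force passes 120 N, or if a joint passes its speed limit or range.

## Working session

There is one attempt and no reset: what is moved stays moved. The work goes in short steps, Python scripts to look and compute and a tool call to move; the robot and the scene stay as the last step left them, time stands still between calls to the robot, and variables do not carry over. Pictures are saved under pics/ and viewed, at most 10 in all, crops included, and the job is handed in when it is done.

Besides the shell and the picture viewer there is one more tool, called after "Call:" as name([rows], argument=value, ...), one row to a line, values as JSON. step_arm: Moves the arm, as the interface text tells. Its arguments: {"type":"object","properties":{"increments":{"type":"array","items":{"type":"array","items":{"type":"number"}}}},"required":["increments"]}

```bash
mkdir -p pics
python3 - <<'E'
from rig import status,camera,camera_info
import cv2,numpy as np
for n in("top","scene"):
    cv2.imwrite(f"pics/{n}0.png",camera(n)[:,:,::-1])
    i=camera_info(n);print(n,np.round(i["intrinsics"],1).tolist(),np.round(i["extrinsics"],3).tolist(),[k for k in i])
s=status.state();print(s["t"],s["tool_pos"],s["tool_rot"],s["gripper_width"])
E
```

```text
top [[496.2, 0.0, 281.3], [0.0, 496.2, 221.2], [0.0, 0.0, 1.0]] [[0.017, 0.992, -0.122, 0.382], [-1.0, 0.02, 0.021, -0.014], [0.023, 0.122, 0.992, 1.423], [0.0, 0.0, 0.0, 1.0]] ['intrinsics', 'extrinsics']
scene [[469.8, 0.0, 281.1], [0.0, 469.8, 200.1], [0.0, 0.0, 1.0]] [[-0.105, -0.834, 0.541, 1.31], [0.994, -0.095, 0.048, 0.034], [0.011, 0.543, 0.839, 1.275], [0.0, 0.0, 0.0, 1.0]] ['intrinsics', 'extrinsics']
0.1 [ 0.17843694 -0.54586656  0.2123928 ] [-3.10047695e+00 -4.93654972e-01  3.67394341e-05] 1.0045482947992757
```

View pics/top0.png

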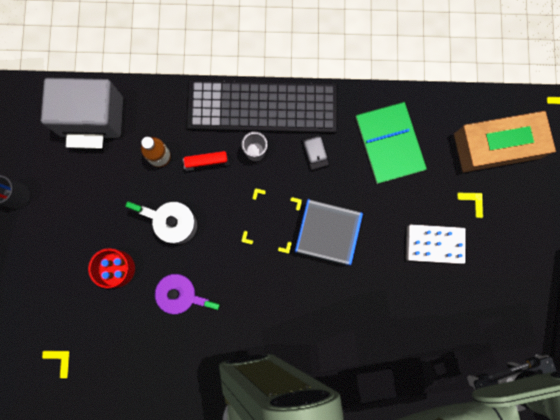

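View pics/scene0.png

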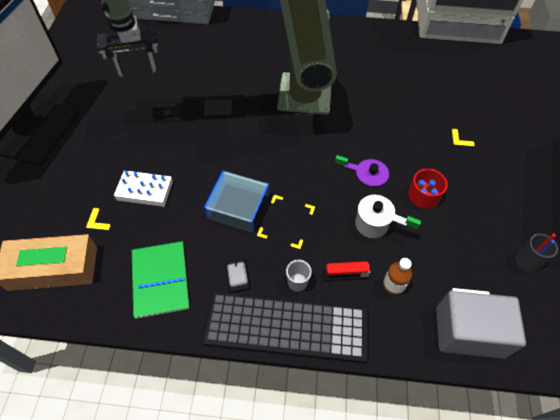

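Candidates for the lid:
- Silver lid on the pot: top (174,222), scene (376,208), tab at top (134,207).
- Purple look-alike: top (174,294), with its own green tab at (211,306).
- Red pot look-alike: top (111,268).

I choose the silver lid. The hood is at top (330,232), its mouth facing left towards the tape.

```bash
cat > h.py <<'E'
import cv2,numpy as np
from rig import status,camera,camera_info
def ray(n,uv):
    i=camera_info(n);K=np.array(i["intrinsics"]);E=np.array(i["extrinsics"])
    d=np.linalg.inv(K)@[uv[0],uv[1],1];d=E[:3,:3]@(d*[1,-1,-1]);return E[:3,3],d/np.linalg.norm(d)
def onz(n,uv,z):
    o,d=ray(n,uv);return o+d*(z-o[2])/d[2]
def tri(a,b):
    (o1,d1),(o2,d2)=ray("top",a),ray("scene",b)
    P=[np.eye(3)-np.outer(d,d) for d in(d1,d2)]
    p=np.linalg.solve(P[0]+P[1],P[0]@o1+P[1]@o2);return p,np.linalg.norm(P[0]@(p-o1))*2
def proj(n,p):
    i=camera_info(n);E=np.linalg.inv(np.array(i["extrinsics"]));c=(E[:3,:3]@p+E[:3,3])*[1,-1,-1]
    u=np.array(i["intrinsics"])@c;return u[:2]/u[2]
def mask(im,lo,hi): return cv2.inRange(cv2.cvtColor(im,cv2.COLOR_RGB2HSV),np.array(lo),np.array(hi))
def blobs(m,roi=None,amin=8):
    if roi:
        z=np.zeros_like(m);x0,y0,x1,y1=roi;z[y0:y1,x0:x1]=m[y0:y1,x0:x1];m=z
    n,l,s,c=cv2.connectedComponentsWithStats(m)
    return [(c[k],s[k,4],l==k) for k in range(1,n) if s[k,4]>=amin]
G=((45,100,60),(80,255,255));B=((100,120,80),(130,255,255));Y=((22,120,120),(35,255,255))
E
python3 - <<'E'
from h import *
T,S=camera("top"),camera("scene")
tt=blobs(mask(T,*G),(115,195,155,225));ts=blobs(mask(S,*G),(395,205,430,235))
print("tab",[(c,a) for c,a,_ in tt],[(c,a) for c,a,_ in ts]); print(tri(tt[0][0],ts[0][0]))
kt=blobs(mask(T,(0,0,0),(180,255,60)),(160,208,188,236));ks=blobs(mask(S,(0,0,0),(180,255,60)),(362,196,392,222))
print("knob",[(c,a) for c,a,_ in kt],[(c,a) for c,a,_ in ks])
k=max((b for b in kt),key=lambda b:-abs(b[0]-[173,221]).sum());q=max(ks,key=lambda b:-abs(b[0]-[378,206]).sum())
print(tri(k[0],q[0]))
for n,I,r,r2 in(("top",T,(285,190,370,270),(235,180,305,260)),("scene",S,(200,165,275,235),(250,190,325,255))):
    b=max(blobs(mask(I,*B),r),key=lambda b:b[1]);ys,xs=np.where(b[2])
    h=cv2.approxPolyDP(cv2.convexHull(np.c_[xs,ys].astype(np.int32)),3,True)[:,0];print(n,"hood",h.tolist())
    for p in h: print(np.round(onz(n,p,.064),3),np.round(onz(n,p,0),3))
    for c,a,m in blobs(mask(I,*Y),r2):
        ys,xs=np.where(m);rt=cv2.minAreaRect(np.c_[xs,ys].astype(np.float32))
        print(" tape",c.round(1),a,onz(n,c,0).round(3))
a=cv2.resize(T[180:280,110:380],None,fx=2.9,fy=2.9,interpolation=cv2.INTER_CUBIC)
b=cv2.resize(S[160:260,190:435],None,fx=3.196,fy=2.9,interpolation=cv2.INTER_CUBIC)
w=min(a.shape[1],b.shape[1]);cv2.imwrite("pics/c1.png",np.vstack([a[:,:w],b[:,:w]])[:,:,::-1])
E
```

```text
tab [(array([132.86486486, 206.02702703]), np.int32(111))] [(array([412.96992481, 221.7593985 ]), np.int32(133))]
(array([0.57901179, 0.35783003, 0.09354105]), np.float64(0.00198490482852598))
knob [(array([171.36986301, 221.12328767]), np.int32(73))] [(array([389.        , 197.21052632]), np.int32(19)), (array([377.37837838, 206.52702703]), np.int32(74))]
(array([0.53988095, 0.2531801 , 0.09641794]), np.float64(0.00037472877865382903))
top hood [[362, 212], [350, 265]]
[ 0.58  -0.266  0.064] [ 0.589 -0.277  0.   ]
[ 0.433 -0.232  0.064] [ 0.435 -0.243  0.   ]
 tape [257.6 192.6] 74 [0.64  0.027 0.   ]
 tape [296.7 202.2] 77 [ 0.614 -0.087  0.   ]
 tape [245.9 238.2] 82 [0.506 0.058 0.   ]
 tape [285.3 248. ] 80 [ 0.48  -0.056  0.   ]
scene hood [[223, 170], [207, 217], [204, 205]]
[ 0.436 -0.232  0.064] [ 0.389 -0.246  0.   ]
[ 0.614 -0.25   0.064] [ 0.577 -0.265  0.   ]
[ 0.573 -0.267  0.064] [ 0.534 -0.283  0.   ]
 tape [275.7 198.1] 55 [ 0.481 -0.057  0.   ]
 tape [310.2 208.2] 58 [0.508 0.057 0.   ]
 tape [261.1 233.1] 62 [ 0.615 -0.088  0.   ]
 tape [297.  244.2] 65 [0.641 0.026 0.   ]
```

View pics/c1.png

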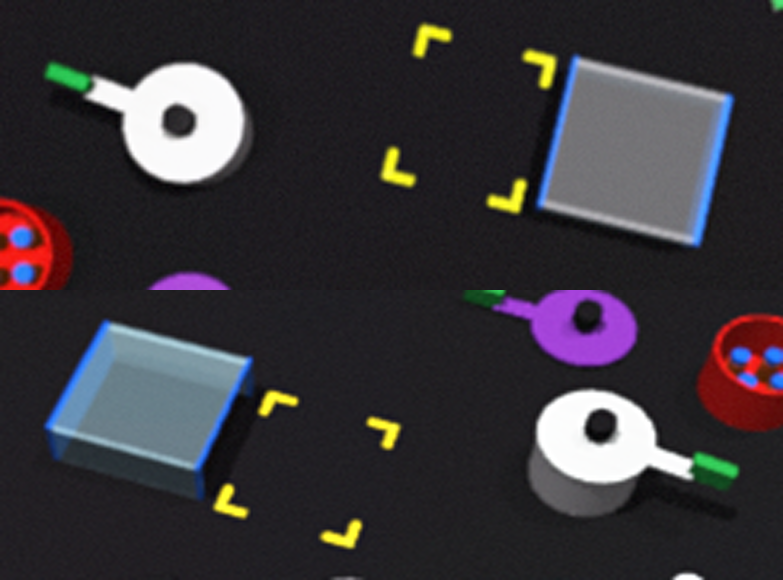

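The crop confirms the choice: white/steel disc, black knob and green tab on the silver pot. The hood mouth edge runs from about top (308,200) to (297,251), facing the tape.

Run:
```python
from h import *
T=camera("top")
m=mask(T,(100,120,60),(130,255,255))
# blue edges in mouth and rear: fit lines
for nm,r in(("mouth",(290,195,314,256)),("rear",(344,205,366,268))):
    bs=blobs(m,r,5);p=np.argwhere(sum(b[2] for b in bs))[:,::-1].astype(np.float32)
    lo,hi=p[p[:,1].argmin()],p[p[:,1].argmax()]
    W=np.array([onz("top",q,.062) for q in p])[:,:2].astype(np.float32)
    l=cv2.fitLine(W,cv2.DIST_L2,0,.01,.01).ravel();s=(W-l[2:])@l[:2]
    print(nm,len(p),l.round(3),(l[2:]+l[:2]*s.min()).round(3),(l[2:]+l[:2]*s.max()).round(3),np.ptp(s))
# disc: white mask, ellipse
w=mask(T,(0,0,150),(180,60,255));b=max(blobs(w,(145,195,205,250)),key=lambda b:b[1])
mm=cv2.morphologyEx(b[2].astype(np.uint8),cv2.MORPH_OPEN,cv2.getStructuringElement(2,(21,21)))
c=cv2.findContours(mm,0,1)[0][0];e=cv2.fitEllipse(c);print(e,onz("top",e[0],.081))
print("tab top",onz("top",(132.9,206),.1))
k=onz("top",(171.4,221.1),.108);print("knob",k)
```

```text
mouth 168 [ 0.975 -0.22   0.541 -0.098] [ 0.466 -0.081] [ 0.616 -0.115] 0.15409043
rear 218 [ 0.975 -0.224  0.506 -0.248] [ 0.432 -0.231] [ 0.58  -0.265] 0.15191543Traceback (most recent call last):
  File "<stdin>", line 14, in <module>
IndexError: tuple index out of range
```

Call:
step_arm([
  [0.38,0.83,0,0,0,0.9,0],
  [0.38,0.83,0,0,0,0.9,0],
  [0.38,0.83,0,0,0,0.9,0],
  [0.38,0.83,0,0,0,0.9,0],
  [0.38,0.83,0,0,0,0.9,0],
])

```text
t: 0.67
tool_pos: [0.2549, -0.3789, 0.2132]
tool_rot: [-2.945, -1.094, -0.0]
wrist_force: [-0.0, -0.9, -0.2]
gripper_width: 1.001
grasp_force: 0.0
```

Call:
step_arm([
  [0.38,0.83,0,0,0,0.9,0],
  [0.38,0.83,0,0,0,0.9,0],
  [0.38,0.83,0,0,0,0.9,0],
  [0.38,0.83,0,0,0,0.9,0],
  [0.38,0.83,0,0,0,0.9,0],
])

```text
t: 1.08
tool_pos: [0.3308, -0.2129, 0.2135]
tool_rot: [2.674, 1.648, 0.0]
wrist_force: [1.0, 0.2, -0.2]
gripper_width: 1.001
grasp_force: 0.0
```

Call:
step_arm([
  [0.38,0.83,0,0,0,0.5,0],
  [0.38,0.83,0,0,0,0.5,0],
  [0.38,0.83,0,0,0,0.3,0],
  [0.38,0.83,0,0,0,0,0],
  [0.38,0.83,0,0,0,0,0],
])

```text
t: 1.5
tool_pos: [0.4069, -0.0468, 0.2137]
tool_rot: [2.579, 1.792, 0.001]
wrist_force: [0.4, 0.0, 1.1]
gripper_width: 1.001
grasp_force: 0.0
```

Run:
```python
from h import *
T=camera("top")
w=mask(T,(0,0,120),(180,70,255))
bs=blobs(w,(145,195,205,250));print([(b[0],b[1]) for b in bs]);b=max(bs,key=lambda b:b[1])
mm=cv2.morphologyEx(b[2].astype(np.uint8),cv2.MORPH_CLOSE,np.ones((17,17),np.uint8))
mm=cv2.morphologyEx(mm,cv2.MORPH_OPEN,cv2.getStructuringElement(2,(15,15)))
c=cv2.findContours(mm,0,1)[0]
for q in c: e=cv2.fitEllipse(q);print(e,onz("top",e[0],.081))
print("tab top",onz("top",(132.9,206),.1))
print("knob",onz("top",(171.4,221.1),.108))
```

```text
[(array([171.43362832, 221.38274336]), np.int32(1356))]
((172.04930114746094, 221.58908081054688), (39.90060806274414, 43.3956413269043), 107.20195770263672) [0.54047863 0.25458555 0.081     ]
tab top [0.57816223 0.35696134 0.1       ]
knob [0.53856989 0.25096301 0.108     ]
```

Call:
step_arm([
  [0.38,0.83,0,0,0,0,0],
  [0.38,0.83,0,0,0,0,0],
  [0.38,0.83,0,0,0,0,0],
  [0.38,0.83,0,0,0,0,0],
  [0.38,0.83,0,0,0,0,0],
])

```text
t: 1.97
tool_pos: [0.4829, 0.119, 0.2135]
tool_rot: [2.579, 1.793, 0.0]
wrist_force: [-0.2, -0.6, -0.3]
gripper_width: 1.001
grasp_force: 0.0
```

Call:
step_arm([
  [0.36,0.84,0,0,0,0,0],
  [0.36,0.84,0,0,0,0,0],
  [0.36,0.84,0,0,0,0,0],
  [0.35,0.83,0,0,0,0,0],
  [0,0,-0.5,0,0,0,0],
])

```text
t: 2.38
tool_pos: [0.5445, 0.2576, 0.1976]
tool_rot: [2.575, 1.798, 0.019]
wrist_force: [0.5, -0.1, 0.7]
gripper_width: 0.999
grasp_force: 0.0
```

Run:
```python
from h import *
S=camera("scene");print(status.state()["tool_pos"])
cv2.imwrite("pics/c2.png",cv2.resize(S[120:250,320:460],None,fx=4.5,fy=4.5,interpolation=cv2.INTER_CUBIC)[:,:,::-1])
```

```text
[0.5395244  0.25372824 0.19026631]
```

View pics/c2.png

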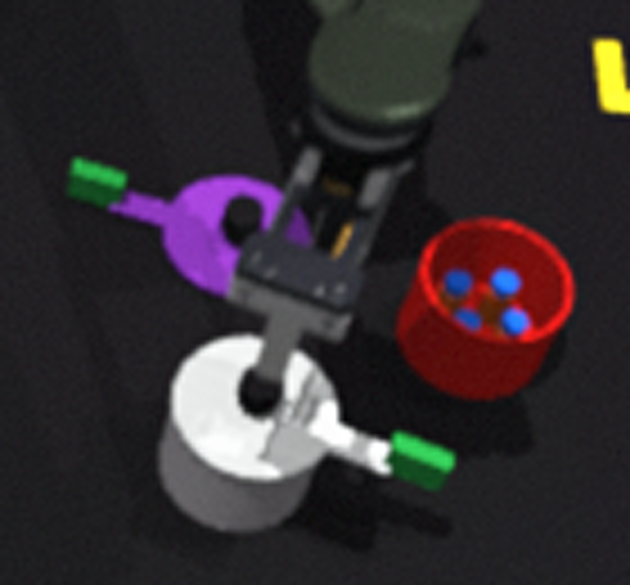

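The gripper hangs above the lid, knob at crop (262,392) in line with the jaws. I'm descending.

Call:
step_arm([
  [0,0,-0.7,0,0,0,0],
  [0,0,-0.7,0,0,0,0],
  [0,0,-0.5,0,0,0,0],
  [0,0,-0.3,0,0,0,0],
  [0,0,-0.2,0,0,0,0],
])

```text
t: 2.85
tool_pos: [0.5383, 0.2502, 0.0954]
tool_rot: [-2.58, -1.791, 0.006]
wrist_force: [1.0, 0.0, 0.7]
gripper_width: 0.999
grasp_force: 0.0
```

Call:
step_arm([
  [0,0,0,0,0,0,0],
  [0,0,0,0,0,0,0.5],
  [0,0,0,0,0,0,1],
  [0,0,0,0,0,0,1],
  [0,0,0,0,0,0,1],
])

```text
t: 3.27
tool_pos: [0.5408, 0.2517, 0.099]
tool_rot: [2.579, 1.792, 0.004]
wrist_force: [0.0, 0.0, 0.5]
gripper_width: 0.755
grasp_force: 0.0
```

Call:
step_arm([
  [0,0,0,0,0,0,1],
  [0,0,0,0,0,0,1],
  [0,0,0,0,0,0,1],
  [0,0,0,0,0,0,1],
  [0,0,0,0,0,0,1],
])

```text
t: 3.68
tool_pos: [0.5397, 0.2515, 0.0974]
tool_rot: [-2.58, -1.793, 0.0]
wrist_force: [-0.7, 0.5, -0.6]
gripper_width: 0.398
grasp_force: 0.0
```

Call:
step_arm([
  [0,0,-0.08,0,0,0,1],
  [0,0,0,0,0,0,1],
  [0,0,0,0,0,0,1],
  [0,0,0,0,0,0,1],
])

```text
t: 4.02
tool_pos: [0.541, 0.2515, 0.0949]
tool_rot: [2.579, 1.792, 0.004]
wrist_force: [3.5, -0.8, 1.4]
gripper_width: 0.307
grasp_force: 30.0
```

Call:
step_arm([
  [0,0,0.1,0,0,0,1],
  [0,0,0.2,0,0,0,1],
  [0,0,0.3,0,0,0,1],
  [0,0,0.4,0,0,0,1],
  [0,0,0.4,0,0,0,1],
])

```text
t: 4.43
tool_pos: [0.5381, 0.2513, 0.1503]
tool_rot: [-2.578, -1.792, 0.005]
wrist_force: [0.8, 0.5, -4.4]
gripper_width: 0.314
grasp_force: 30.0
```

Run:
```python
from h import *
S=camera("scene");print(status.state()["tool_pos"])
cv2.imwrite("pics/c3.png",cv2.resize(S[120:250,320:460],None,fx=4.5,fy=4.5,interpolation=cv2.INTER_CUBIC)[:,:,::-1])
```

```text
[0.54091652 0.25223697 0.15481081]
```

View pics/c3.png

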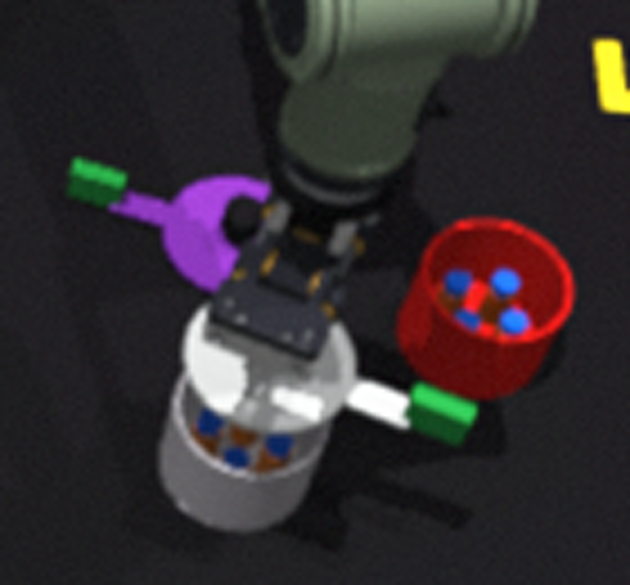

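The lid is lifted clear and level; the pot stands with its vials showing at crop (240,440). I'm carrying it to the tape square.

Call:
step_arm([
  [0.05,-0.5,0,0,0,0.2,1],
  [0.07,-0.75,0,0,0,0.2,1],
  [0.07,-0.75,0,0,0,0.2,1],
  [0.07,-0.75,0,0,0,0.2,1],
  [0.07,-0.75,0,0,0,0.2,1],
])

```text
t: 4.9
tool_pos: [0.552, 0.1105, 0.1501]
tool_rot: [-2.497, -1.905, 0.002]
wrist_force: [1.3, 0.6, -2.5]
gripper_width: 0.312
grasp_force: 30.0
```

Call:
step_arm([
  [0.07,-0.75,0,0,0,0.2,1],
  [0.06,-0.75,0,0,0,0.2,1],
  [0.05,-0.7,0,0,0,0.1,1],
  [0.04,-0.6,0,0,0,0,1],
  [0,0,0,0,0,0,1],
])

```text
t: 5.32
tool_pos: [0.5616, -0.0049, 0.1503]
tool_rot: [2.46, 1.951, -0.003]
wrist_force: [0.3, 0.1, -3.6]
gripper_width: 0.312
grasp_force: 30.0
```

Call:
step_arm([
  [0,0,-0.5,0,0,0,1],
  [0,0,-0.6,0,0,0,1],
  [0,0,-0.6,0,0,0,1],
  [0,0,-0.5,0,0,0,1],
  [0,0,0,0,0,0,1],
])

```text
t: 5.73
tool_pos: [0.5567, 0.0008, 0.0574]
tool_rot: [-2.45, -1.953, 0.012]
wrist_force: [-1.8, 0.3, -3.6]
gripper_width: 0.315
grasp_force: 30.0
```

Run:
```python
from h import *
T,S=camera("top"),camera("scene");s=status.state();print(s["tool_pos"],s["tool_rot"])
a=[(c,n) for c,n,_ in blobs(mask(T,*G),(200,170,290,260))];b=[(c,n) for c,n,_ in blobs(mask(S,*G),(260,190,345,270))];print(a,b)
print(tri(a[0][0],b[0][0]))
cv2.imwrite("pics/c4.png",cv2.resize(S[130:280,180:360],None,fx=4,fy=4,interpolation=cv2.INTER_CUBIC)[:,:,::-1])
```

```text
[5.60642047e-01 1.57804578e-04 6.15895349e-02] [-2.45480303 -1.95672961  0.00270948]
[(array([225.46153846, 209.6043956 ]), np.int32(91))] [(array([327.21551724, 220.18103448]), np.int32(116))]
(array([0.57982867, 0.11151956, 0.05689971]), np.float64(0.0037696253135953415))
```

View pics/c4.png

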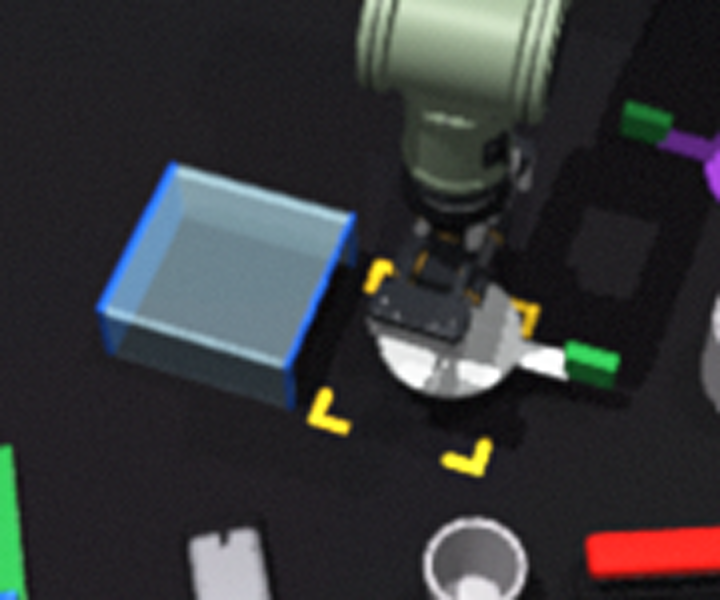

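The lid hangs level above the tape square, tab at crop (592,362) pointing away from the hood. I'm lowering it slowly.

Call:
step_arm([
  [0,0,-0.2,0,0,0,1],
  [0,0,-0.25,0,0,0,1],
  [0,0,-0.2,0,0,0,1],
  [0,0,-0.12,0,0,0,1],
  [0,0,-0.06,0,0,0,1],
])

```text
t: 6.25
tool_pos: [0.561, -0.0004, 0.028]
tool_rot: [-2.456, -1.957, 0.002]
wrist_force: [-0.2, 0.0, -3.7]
gripper_width: 0.312
grasp_force: 30.0
```

Call:
step_arm([
  [0,0,-0.03,0,0,0,1],
  [0,0,-0.03,0,0,0,1],
  [0,0,0,0,0,0,1],
  [0,0,0,0,0,0,1],
])

```text
t: 6.58
tool_pos: [0.5621, -0.0006, 0.0269]
tool_rot: [2.457, 1.957, 0.001]
wrist_force: [-0.1, 0.6, -3.9]
gripper_width: 0.313
grasp_force: 30.0
```

Call:
step_arm([
  [0,0,-0.03,0,0,0,1],
  [0,0,-0.02,0,0,0,1],
  [0,0,0,0,0,0,1],
])

```text
t: 6.83
tool_pos: [0.5617, -0.0006, 0.0246]
tool_rot: [-2.457, -1.958, 0.0]
wrist_force: [-0.5, 0.3, -3.9]
gripper_width: 0.312
grasp_force: 30.0
```

Call:
step_arm([
  [0,0,-0.03,0,0,0,1],
  [0,0,-0.02,0,0,0,1],
  [0,0,0,0,0,0,1],
])

```text
t: 7.08
tool_pos: [0.5619, -0.0007, 0.0239]
tool_rot: [2.457, 1.958, -0.0]
wrist_force: [-3.6, -0.5, 4.0]
gripper_width: 0.315
grasp_force: 30.0
```

Touchdown. I'm releasing and rising.

Call:
step_arm([
  [0,0,0,0,0,0,0.6],
  [0,0,0,0,0,0,0.4],
  [0,0,0,0,0,0,0],
  [0,0,0,0,0,0,0],
  [0,0,0,0,0,0,0],
])

```text
t: 7.5
tool_pos: [0.562, -0.0006, 0.0227]
tool_rot: [2.457, 1.957, 0.001]
wrist_force: [0.4, 0.4, 0.9]
gripper_width: 0.629
grasp_force: 0.0
```

Call:
step_arm([
  [0,0,0,0,0,0,0],
  [0,0,0.3,0,0,0,0],
  [0,0,0.6,0,0,0,0],
  [0,0,0.8,0,0,0,0],
  [0,0,0.8,0,0,0,0],
])

```text
t: 7.92
tool_pos: [0.5609, -0.0004, 0.1237]
tool_rot: [-2.456, -1.957, 0.002]
wrist_force: [0.7, -0.6, 0.4]
gripper_width: 0.978
grasp_force: 0.0
```

Call:
step_arm([
  [0,0.7,0.3,0,0,0,0],
  [0,0.9,0,0,0,0,0],
  [0,0.9,0,0,0,0,0],
  [0,0.9,0,0,0,0,0],
  [0,0.9,0,0,0,0,0],
])

```text
t: 8.33
tool_pos: [0.5619, 0.173, 0.1361]
tool_rot: [2.457, 1.956, 0.002]
wrist_force: [-1.3, 0.2, -0.6]
gripper_width: 0.999
grasp_force: 0.0
```

Run:
```python
from h import *
T,S=camera("top"),camera("scene");s=status.state();print(s["t"],s["tool_pos"],s["tool_rot"])
a=[(c,n) for c,n,_ in blobs(mask(T,*G),(200,170,290,260))];b=[(c,n) for c,n,_ in blobs(mask(S,*G),(260,190,345,270))];print(a,b)
if a and b: print(tri(a[0][0],b[0][0]))
for q in a: print(onz("top",q[0],.03))
for n,I,r in(("top",T,(235,190,305,260)),("scene",S,(255,190,325,255))):
    bs=blobs(mask(I,(0,0,100),(180,70,255)),r);b=max(bs,key=lambda b:b[1])
    mm=cv2.morphologyEx(b[2].astype(np.uint8),cv2.MORPH_CLOSE,np.ones((15,15),np.uint8));mm=cv2.morphologyEx(mm,cv2.MORPH_OPEN,cv2.getStructuringElement(2,(13,13)))
    for q in cv2.findContours(mm,0,1)[0]: e=cv2.fitEllipse(q);print(n,e,onz(n,e[0],.01))
a=cv2.resize(T[180:280,190:390],None,fx=3,fy=3,interpolation=cv2.INTER_CUBIC)
b=cv2.resize(S[160:260,190:390],None,fx=3,fy=3,interpolation=cv2.INTER_CUBIC)
cv2.imwrite("pics/c5.png",np.vstack([a,b])[:,:,::-1])
```

```text
8.4333 [0.56145154 0.17634036 0.13585005] [-2.45064039 -1.96439109 -0.00391026]
[(array([227.84090909, 209.60227273]), np.int32(88))] [(array([325.66037736, 226.94339623]), np.int32(106))]
(array([0.58471523, 0.10897363, 0.02387796]), np.float64(0.0015212455995970663))
[0.58380884 0.10919677 0.03      ]
top ((265.47259521484375, 219.806640625), (38.069068908691406, 40.36415100097656), 108.45391845703125) [0.55937634 0.00238624 0.01      ]
scene ((291.6148681640625, 219.7850341796875), (30.605764389038086, 36.49077606201172), 97.69876861572266) [0.56296284 0.00181161 0.01      ]
```

View pics/c5.png

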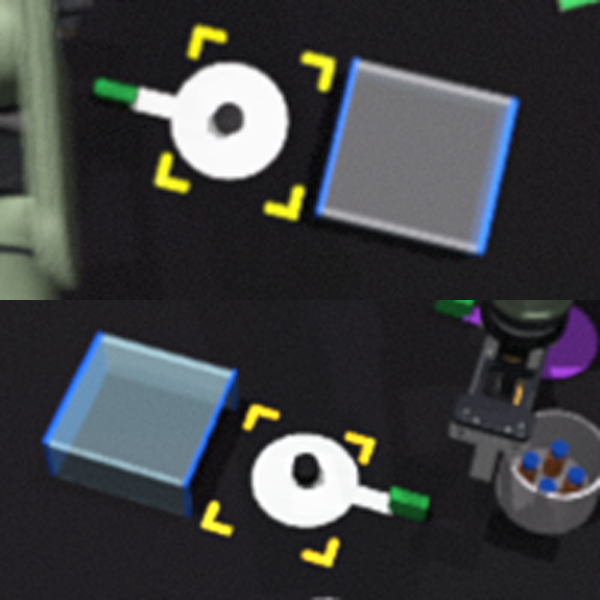

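The lid lies flat in the tape square: disc at crop (229,120), tab at (115,90) away from the hood and aligned within about 1°. I'm going to the tab.

Call:
step_arm([
  [0.28,-0.84,0,0,0,0,0],
  [0.28,-0.84,0,0,0,0,0],
  [0,0,-0.6,0,0,0,0],
  [0,0,-0.6,0,0,0,0],
  [0,0,-0.6,0,0,0,0],
])

```text
t: 8.85
tool_pos: [0.5853, 0.1025, 0.0633]
tool_rot: [2.458, 1.954, 0.003]
wrist_force: [-0.3, -1.0, 0.2]
gripper_width: 1.0
grasp_force: 0.0
```

Call:
step_arm([
  [0,0,-0.4,0,0,0,0],
  [0,0,-0.3,0,0,0,0],
  [0,0,0,0,0,0,0],
  [0,0,0,0,0,0,0],
])

```text
t: 9.18
tool_pos: [0.5841, 0.1038, 0.0347]
tool_rot: [-2.457, -1.957, 0.001]
wrist_force: [-0.0, -0.4, -0.1]
gripper_width: 0.997
grasp_force: 0.0
```

Call:
step_arm([
  [0,0.12,-0.25,0,0,0,0],
  [0,0,-0.2,0,0,0,0.3],
  [0,0,-0.07,0,0,0,0.6],
  [0,0,0,0,0,0,1],
  [0,0,0,0,0,0,1],
])

```text
t: 9.6
tool_pos: [0.584, 0.1091, 0.0137]
tool_rot: [-2.457, -1.958, 0.0]
wrist_force: [0.3, -0.3, 0.4]
gripper_width: 0.757
grasp_force: 0.0
```

Call:
step_arm([
  [0,0,0,0,0,0,1],
  [0,0,0,0,0,0,1],
  [0,0,0,0,0,0,1],
  [0,0,0,0,0,0,1],
  [0,0,0,0,0,0,1],
])

```text
t: 10.02
tool_pos: [0.5843, 0.109, 0.014]
tool_rot: [2.457, 1.958, 0.0]
wrist_force: [-0.1, 0.3, 0.0]
gripper_width: 0.399
grasp_force: 0.0
```

Call:
step_arm([
  [0,0,0,0,0,0,1],
  [0,0,0,0,0,0,1],
  [0,0,0,0,0,0,1],
  [0,0,0,0,0,0,1],
  [0,0,0,0,0,0,1],
])

```text
t: 10.43
tool_pos: [0.5845, 0.1089, 0.0139]
tool_rot: [2.456, 1.958, 0.001]
wrist_force: [1.2, -0.1, -1.3]
gripper_width: 0.147
grasp_force: 29.9
```

Call:
step_arm([
  [0.02,-0.15,0,0,0,0,1],
  [-0.01,-0.25,0,0,0,0,1],
  [-0.06,-0.3,0,0,0,0,1],
  [-0.07,-0.3,0,0,0,0,1],
  [0,0,0,0,0,0,1],
])

```text
t: 10.85
tool_pos: [0.5787, 0.0658, 0.0138]
tool_rot: [2.458, 1.955, -0.003]
wrist_force: [-0.4, -1.1, -0.5]
gripper_width: 0.147
grasp_force: 29.9
```

Run:
```python
from h import *
T,S=camera("top"),camera("scene");s=status.state();print(s["t"],s["tool_pos"],s["tool_rot"],s["wrist_force"])
a=cv2.resize(T[180:280,190:390],None,fx=3,fy=3,interpolation=cv2.INTER_CUBIC)
b=cv2.resize(S[160:260,190:390],None,fx=3,fy=3,interpolation=cv2.INTER_CUBIC)
cv2.imwrite("pics/c6.png",np.vstack([a,b])[:,:,::-1])
```

```text
10.95 [0.57889423 0.06694374 0.01376441] [ 2.45801052  1.95527369 -0.00267487] [-0.78331884 -2.75337201 -0.32921229]
```

View pics/c6.png

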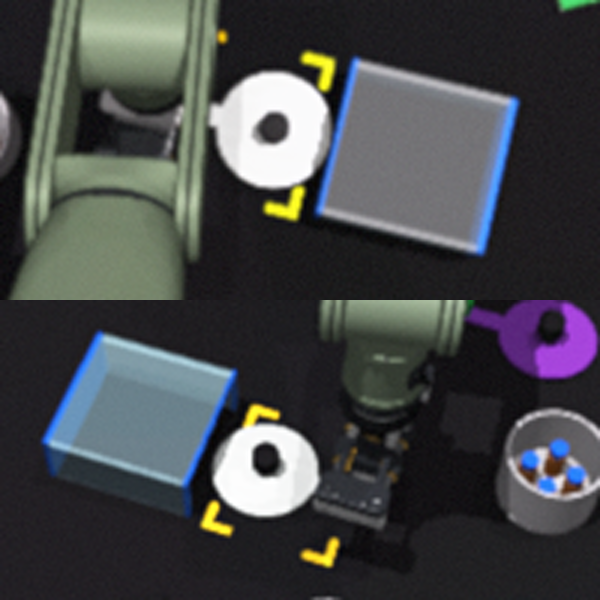

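The disc is in front of the mouth at crop (273,130), centred on the hood. I'm pushing in.

Call:
step_arm([
  [-0.05,-0.22,0,0,0,0,1],
  [-0.06,-0.27,0,0,0,0,1],
  [-0.06,-0.27,0,0,0,0,1],
  [-0.06,-0.27,0,0,0,0,1],
  [-0.06,-0.25,0,0,0,0,1],
])

```text
t: 11.37
tool_pos: [0.5675, 0.0168, 0.0139]
tool_rot: [-2.457, -1.957, -0.0]
wrist_force: [1.0, 2.3, 0.7]
gripper_width: 0.143
grasp_force: 29.9
```

Run:
```python
from h import *
S=camera("scene");s=status.state();print(s["tool_pos"],s["wrist_force"],s["ft_torque"])
ks=blobs(mask(S,(0,0,0),(180,255,60)),(225,185,290,225));print([(c.round(1),a,onz("scene",c,.032).round(3)) for c,a,_ in ks])
m=np.array([.541,-.098]);R=np.array([[.975,-.222],[.222,.975]])
for c,a,_ in ks: print(R@(onz("scene",c,.032)[:2]-m))
print("tcp",R@(s["tool_pos"][:2]-m))
```

```text
[0.56704427 0.01492858 0.01378655] [-1.01388887 -2.72260087 -0.72137807] [-0.35724364 -0.0158076  -0.04606178]
[(array([281.4, 199.3]), np.int32(453), array([ 0.505, -0.037,  0.032])), (array([263.1, 208.2]), np.int32(75), array([ 0.544, -0.09 ,  0.032])), (array([234.3, 221.2]), np.int32(142), array([ 0.601, -0.171,  0.032]))]
[-0.04887642  0.05173857]
[0.0013746  0.00855004]
[ 0.07444778 -0.05839551]
tcp [0.00032302 0.11588719]
```

Call:
step_arm([
  [-0.06,-0.25,0,0,0,0,1],
  [-0.06,-0.25,0,0,0,0,1],
  [-0.06,-0.25,0,0,0,0,1],
  [-0.05,-0.25,0,0,0,0,1],
])

```text
t: 11.75
tool_pos: [0.5582, -0.023, 0.0139]
tool_rot: [-2.457, -1.958, -0.0]
wrist_force: [-0.1, 2.1, 0.4]
gripper_width: 0.147
grasp_force: 29.9
```

Call:
step_arm([
  [-0.06,-0.25,0,0,0,0,1],
  [-0.06,-0.25,0,0,0,0,1],
  [-0.05,-0.25,0,0,0,0,1],
  [-0.04,-0.2,0,0,0,0,1],
  [0,0,0,0,0,0,1],
])

```text
t: 12.17
tool_pos: [0.5497, -0.0625, 0.0138]
tool_rot: [2.457, 1.956, -0.003]
wrist_force: [-0.2, -2.4, -0.5]
gripper_width: 0.153
grasp_force: 29.9
```

Run:
```python
from h import *
T,S=camera("top"),camera("scene");s=status.state();print(s["tool_pos"],s["wrist_force"])
m=np.array([.541,-.098]);R=np.array([[.975,-.222],[.222,.975]])
print("tcp",R@(s["tool_pos"][:2]-m))
a=cv2.resize(T[180:280,250:390],None,fx=3,fy=3,interpolation=cv2.INTER_CUBIC)
b=cv2.resize(S[155:255,190:330],None,fx=3,fy=3,interpolation=cv2.INTER_CUBIC)
cv2.imwrite("pics/c7.png",np.vstack([a,b])[:,:,::-1])
```

```text
[ 0.54983938 -0.06165412  0.0137429 ] [-0.25492554 -3.0415148  -0.8266378 ]
tcp [0.00054961 0.03739958]
```

View pics/c7.png

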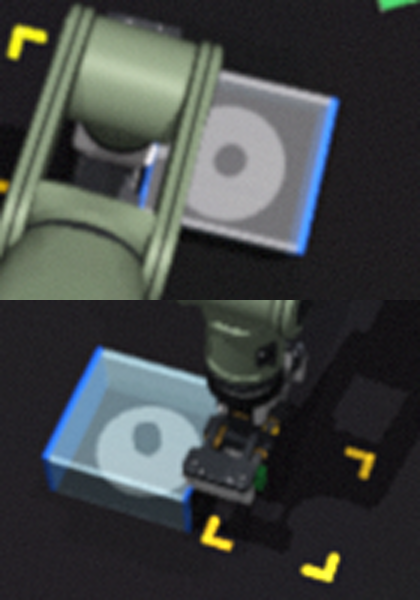

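The disc is under the hood at crop (232,163), with the tab outside. I'm releasing and retreating.

Call:
step_arm([
  [0,0,0,0,0,0,0.7],
  [0,0,0,0,0,0,0.5],
  [0,0,0,0,0,0,0.4],
  [0,0,0,0,0,0,0.4],
  [0,0,0,0,0,0,0.4],
])

```text
t: 12.68
tool_pos: [0.5502, -0.0598, 0.0138]
tool_rot: [-2.456, -1.958, -0.0]
wrist_force: [0.5, -0.3, -1.2]
gripper_width: 0.464
grasp_force: 0.0
```

Call:
step_arm([
  [0,0,0.3,0,0,0,0.4],
  [0,0,0.6,0,0,0,0.4],
  [0,0,0.9,0,0,0,0.4],
  [0,0,0.9,0,0,0,0.4],
  [0,0,0.9,0,0,0,0.4],
])

```text
t: 13.1
tool_pos: [0.5498, -0.0599, 0.1601]
tool_rot: [-2.457, -1.958, 0.0]
wrist_force: [-0.8, -0.3, -0.5]
gripper_width: 0.597
grasp_force: 0.0
```

Call:
step_arm([
  [-0.3,0.8,0.3,0,0,0,0.4],
  [-0.5,0.8,0,0,0,0,0.4],
  [-0.5,0.8,0,0,0,0,0.4],
  [-0.3,0.4,0,0,0,0,0.4],
  [0,0,0,0,0,0,0.4],
])

```text
t: 13.52
tool_pos: [0.4836, 0.055, 0.1706]
tool_rot: [-2.452, -1.962, -0.0]
wrist_force: [-0.9, -0.4, -0.6]
gripper_width: 0.604
grasp_force: 0.0
```

Run:
```python
from h import *
T,S=camera("top"),camera("scene");s=status.state();print(s["t"],s["tool_pos"],s["wrist_force"])
m=np.array([.541,-.098]);R=np.array([[.975,-.222],[.222,.975]])
for n,I,r in(("top",T,(260,190,310,250)),("scene",S,(245,190,310,240))):
    for c,a,_ in blobs(mask(I,*G),r): print(n,"tab",c,a,R@(onz(n,c,.03)[:2]-m))
a=cv2.resize(T[180:280,150:390],None,fx=3,fy=3,interpolation=cv2.INTER_CUBIC)
b=cv2.resize(S[155:255,190:430],None,fx=3,fy=3,interpolation=cv2.INTER_CUBIC)
cv2.imwrite("pics/c8.png",np.vstack([a,b])[:,:,::-1])
```

```text
13.6167 [0.48633981 0.0522002  0.17084152] [ 0.69412731 -0.38521859 -0.39169213]
top tab [287.53409091 223.51136364] 88 [-0.00193148  0.0381087 ]
scene tab [271.94392523 211.78504673] 107 [0.00343666 0.03860313]
```

View pics/c8.png

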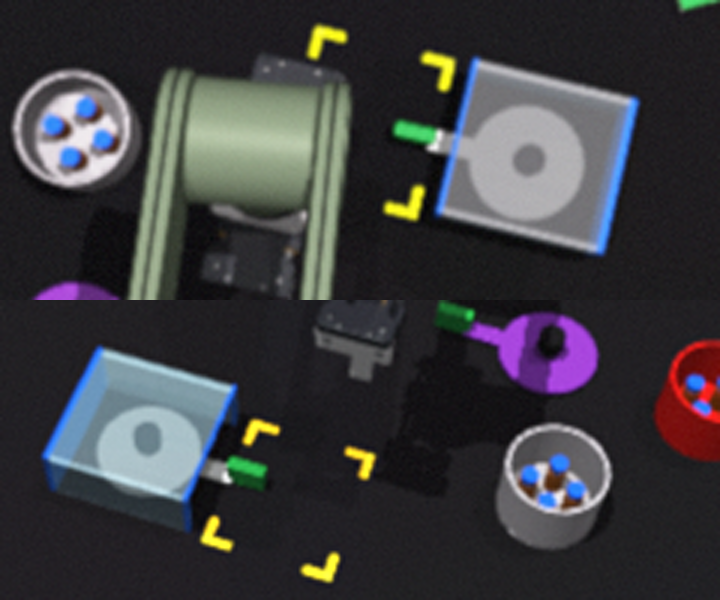

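The disc is fully under the hood and centred at crop (527,162). The tab is out at (415,133), about 38 mm from the mouth, the pot is upright, and the arm is clear. I'm handing in.

```bash
python3 -c "
from rig import arm
print(arm.finish_job())"
```

```text
the job is handed in; nothing more can be done
None
```

I handed the job in at about 13.6 s with the lid flat under the hood: disc centre about 72 mm in, the middle of the green tab about 38 mm outside the mouth, the pot upright, and the arm clear; the hand-in gave no verdict.

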